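Zero the bench thickness gauge on its setting plate

ROBOT

A 6-joint arm with a two-finger parallel gripper is mounted at the origin on a cart in front of the work surface, level with it; the furniture and walls round the work are solid. World frame = base frame: x ahead of the robot, y to its left, z up, the work surface at z = 0. Lengths are in m, angles in rad, forces in N, time in s.
With the tool pointing down it reaches from about 0.25 to 0.775 m from the base axis. Payload 4 kg.
Tool frame: the origin (TCP) lies midway between the tips of the shut fingers; the grasp point (between the pads) lies grip_point_offset behind it (grip_point_offset is the distance from the TCP to the grasp point, in m); z points along the fingers, y is the line along which they close (so a half turn about z gives the same grasp; the last joint's range is limited). The gripper opens to 94 mm and grips with 3 to 60 N. Pads are 16 mm wide; open, the fingers measure 119 mm over their backs; the gripper's body (75 mm by 177 mm) begins 78 mm behind the grasp point.
Start: joints at [-1.266, 0.087, 1.371, -0, 1.684, -0.103], TCP at [0.218, -0.505, 0.206] pointing down, gripper open.
Joint ranges: [-3.1, 3.1], [-0.76, 2.03], [0.27, 2.55], [-1.08, 4.22], [0.17, 2.65], [-2.57, 2.57]. Speed limits (rad/s): [2.79, 2.79, 3.14, 3.14, 3.14, 3.14].

INTERFACE

Orientations are given as [roll, pitch, yaw] about the fixed x, y, z axes, in that order (R = Rz(yaw) Ry(pitch) Rx(roll)).
In Python, from bench import * gives the robot as it stands. The module is installed in compiled form; this text tells all that it offers.
- The arm moves only by the tool apply_moves, never from a script. Its argument "commands" is a list of rows, each a list of 7 numbers: the turn, a rotation vector about the world's x, y, z in rad, then the shift along the world's x, y, z in m, then the opening in per cent of the stroke, from 0 (shut) to 100 (fully open). In form: [[ax, ay, az, x, y, z, jaw], ...]. A call has exactly 5 rows; each row is the pose to reach, as a shift and turn from the pose commanded when the call began; what a row does not reach only later rows make up. A row lasts 1/10 s, in which the tool goes at most 50 mm and 8.59 degrees, less where a joint would pass 70% of its speed; a pose out of reach is approached as far as the arm can. A call with a gripper value outside its range is refused whole. The fingers move at their own pace and stop on an object; the grip force is fixed at half the most. Time passes only in rows, so rows that repeat a pose let the fingers close, or fill a call up. It gives the time, the measured TCP pose, the force, the opening and the grip force at its end, in the units of the state.
- get_obs(): the state, without advancing time (a new reading comes with each control period).
- snapshot(name): name is "side" or "top" or "wrist"; returns a dict with "pixels" (384x512x3 uint8, red, green, blue), "vertical_fov" (degrees; the focal length in pixels is half the picture's height over the tangent of half this angle, whatever the lens; pixels are square), "cx", "cy" (the principal point, pixels), "rvec" (rotation vector, rad) and "tvec" (3), from world to camera coordinates, as OpenCV has them. Camera axes: x right, y down, z forward; pixel columns grow to the right and rows downward; lengths in m; the calibration is good to about 2 mm. A picture is of the moment at which its call begins. There is no depth.
- close_job(): hands the job in; it is judged then, once.
Trained networks look in the newest picture that a camera, given by its name, has taken for a name from the list of things; names that differ only in an ending like _2 or _b are one class to them, and where a whole thing is asked for, a point or a joint stands for the part that bears it (a point fixed in the world has none). Each returns a list of dicts, best first, with "score" (0 to 1); they miss things now and then, are a little off and sometimes report something else, mostly with a low value. They report only what shows in the picture. A call takes as long as a camera call.
- masks_of(camera, query): "mask" (384x512 bool, what is visible of it) and "extent" ([left, top, right, bottom] in pixels, round what is visible of it).
- place_of(camera, query): "pixel" ([column, row] in pixels: a listed point, or the origin of a listed thing).
The state is a dict: "time": time; "joint_positions": joint angles; "qvel": joint speeds; "joint_torque": joint torques, N m; "tool_pos": TCP position; "ee_rot": TCP orientation; "wrist_force": force on the tool from outside, world axes, zero at the start; "wrist_torque": the same for the moment, N m; "width": finger opening in m; "finger_force": force on a finger pad.
Only numpy, scipy, OpenCV 4.12 (cv2) and the standard library are available. Lean on these libraries where they do the work, as an engineer would, in place of code of your own. Each camera call takes 0.05 s, during which the arm holds its last target. There are 200 camera calls.

TASK

Zero the bench thickness gauge: with the fingertips, slide the blue setting plate bevelled nose first along the gauge's bed and under the low bridge until it sits fully home, flat and straight between the guides and up against the back stop. Then press the green zero button on the display head fully down and let it go, leaving the plate home. Only push the plate, never lift or tip it, and do not disturb the small things lying round the gauge.

Things in the scene. Friction and masses are not known exactly. Their poses are not given: they have to be found in the camera images.
- thickness_gauge: Fixed grey gauge on the bench. Origin on the worktop under its base; its x is the slide direction (towards the back stop), z up, y towards the side of the short guide. Base x from -175 to 165, y from -64 to 82 mm, flat top (the bed) at z = 16 mm. All guides and the stop stand 12 mm above the bed. Sites below are fixed to it
- back_stop (a point): Middle of the foot of the back stop's face, on the bed; the stop runs across the bed at gauge x = 150, y = 0 mm. The plate's nose touches it when home
- bridge (a point): Middle of the bridge's underside, gauge x = 92.5, y = 0 mm, 13.5 mm above the bed. The bridge spans the bed from x = 74 to 111. On it sits the black display head, x 67 to 118, y -56 to 56, top at z = 72 mm; the spindle's brass cap sticks up through it to z = 84 mm at the middle (88 when lifted)
- fence (a point): Point at the foot of the inner face of the long straight fence, gauge x = 0, y = -46 mm; the fence runs along the bed from x = -165 to 160
- guide (a point): Foot of the inner face of the short guide, gauge x = 62, y = +46 mm, where its straight part begins (it runs to x = 160); before it a lead-in flares gently outward to x = 24, y = 58
- setting_plate: Loose blue metal plate 150 (its x) x 90 (its y) x 10 mm, about 0.36 kg, flat on the bed before the bridge, a little off the fence and askew. Origin: centre of its underside; +x end is the nose, its top bevelled down to 4 mm over 16 mm; z up. Clearance 2 mm in all between the guides, 3.5 under the bridge. Home: origin at gauge x = 75, y = 0 (+-1), z = 16 mm; rear edge then 74 mm before the bridge
- spindle (a joint): Lift of the spring-loaded measuring spindle, m. 0: its ball tip hangs 6 mm above the bed, on the bed's centre line under the middle of the bridge (gauge x = 92.5 mm); the bevel of the plate lifts it against about 1.5 to 2 N, to about 0.004 with the plate beneath
- zero_button (a joint): Travel of the green zero button, m: 0 released, 0.005 fully down (about 4 N); springs back when let go
- zero_button_top (a point): Centre of the top face of the green button, 22 mm across, on the display head, in a round black collar, at the side of the short guide; pressed straight down
- sample_vial: Bystander: glass vial with blue cap, 24 mm across, 44 mm high, standing; origin under its centre
- white_crucible: Bystander: white porcelain crucible, 39 mm across, 28 mm high, standing; origin under its centre
- steel_tweezers: Bystander: steel tweezers, 122 mm long (its y), 13 wide, 9 high, lying; origin under its centre
- small_spanner: Bystander: open-ended spanner, 128 mm long (its y), 27 wide, 6 high, lying; origin under its centre
- white_tin: Bystander: round whitish tin, 65 mm across, 53 mm high, standing beyond the back stop; origin under its centre
- carton: Bystander: small brown carton, 80 (its x) x 110 x 30 mm; origin under its centre

How it is judged:
By the outcome, as a careful person would: the job done as asked, in the order asked, and still so for the second after the job is handed in, with the robot touching nothing.
It also fails if it takes over 67 s, if anything falls off the work surface, if the arm or the gripper's body presses on something with over 40 N, if the wrist force passes 120 N, or if a joint passes its speed limit or range.

## Working session

There is one attempt and no reset: what is moved stays moved. The work goes in short steps, Python scripts to look and compute and a tool call to move; the robot and the scene stay as the last step left them, time stands still between calls to the robot, and variables do not carry over. Pictures are saved under pics/ and viewed, at most 10 in all, crops included, and the job is handed in when it is done.

Besides the shell and the picture viewer there is one more tool, called after "Call:" as a command line: name --pt "numbers of a row" for each row, then --argument value for the rest. apply_moves: Moves the arm, as the interface text tells. Its arguments: {"type":"object","properties":{"commands":{"type":"array"}},"required":["commands"]}

```bash
mkdir -p pics; cat > h.py <<'E'
from bench import *
import numpy as np, cv2
def cam(n):
    s=snapshot(n); f=192/np.tan(np.radians(s["vertical_fov"])/2)
    K=np.array([[f,0,s["cx"]],[0,f,s["cy"]],[0,0,1]]); R=cv2.Rodrigues(np.array(s["rvec"],float))[0]
    return s["pixels"],K,R,np.array(s["tvec"],float).ravel()
def w(px,z,c):
    _,K,R,t=c; d=R.T@np.linalg.inv(K)@np.array([px[0],px[1],1.]); o=-R.T@t
    return o+d*(z-o[2])/d[2]
def proj(P,c):
    _,K,R,t=c; q=(K@(R@np.atleast_2d(P).T+t[:,None])).T; return q[:,:2]/q[:,2:]
def save(c,name,crop=None,k=1):
    im=c[0][...,::-1]
    if crop: im=im[crop[1]:crop[3],crop[0]:crop[2]]
    cv2.imwrite("pics/"+name,cv2.resize(im,None,fx=k,fy=k,interpolation=cv2.INTER_CUBIC))
E
python3 - <<'E'
from h import *
np.set_printoptions(precision=4,suppress=True)
zs=dict(thickness_gauge=0,back_stop=.016,bridge=.0295,fence=.016,guide=.016,setting_plate=.016,zero_button_top=.075,sample_vial=0,white_crucible=0,steel_tweezers=0,small_spanner=0,white_tin=0,carton=0)
ims=[]
for n in("top","side"):
    c=cam(n); ims.append(c[0]); print(n,-c[2].T@c[3])
    for q,z in zs.items():
        for r in place_of(n,q)[:1]: print(q,round(r["score"],2),np.array(r["pixel"]),w(r["pixel"],z,c)[:2])
for i,n in zip(ims,"ts"): cv2.imwrite(f"pics/{n}0.png",cv2.resize(i[...,::-1],(800,600),interpolation=cv2.INTER_CUBIC))
o=get_obs();print(o["time"],o["tool_pos"],o["ee_rot"],o["width"])
E
```

```text
top [ 0.4475 -0.1013  1.0565]
thickness_gauge 0.95 [235.2 204.5] [ 0.4897 -0.0709]
back_stop 0.97 [168.7 200.4] [0.4947 0.0963]
bridge 0.56 [196.7 198.1] [0.5017 0.0244]
fence 0.69 [231.9 186.8] [ 0.5334 -0.0617]
guide 0.67 [207.6 220.2] [ 0.4477 -0.0033]
setting_plate 0.63 [261.1 211.5] [ 0.4732 -0.1369]
zero_button_top 0.65 [190.  213.9] [0.4614 0.0334]
sample_vial 0.41 [206.8 244.6] [ 0.386  -0.0019]
white_crucible 0.53 [168.9 246.2] [0.3793 0.0941]
steel_tweezers 0.58 [282.1 169.9] [ 0.5818 -0.1886]
small_spanner 0.52 [359.7 150.9] [ 0.6365 -0.3874]
white_tin 0.4 [359.5 151.2] [ 0.6358 -0.3869]
carton 0.75 [271.3 123.4] [ 0.7022 -0.1581]
side [0.4493 0.8373 0.8438]
thickness_gauge 0.51 [228.4 162. ] [ 0.6405 -0.3795]
back_stop 0.9 [261.3 274.4] [0.5023 0.0883]
bridge 0.68 [262.1 248. ] [0.506  0.0163]
fence 0.88 [244.4 229.1] [ 0.557  -0.0614]
guide 0.84 [283.1 247.2] [ 0.4562 -0.0045]
setting_plate 0.68 [273.3 213.7] [ 0.4873 -0.1277]
zero_button_top 0.58 [278.5 233. ] [0.4684 0.0093]
sample_vial 0.58 [312.4 254.3] [ 0.3839 -0.0023]
white_crucible 0.6 [310.3 285.2] [0.3891 0.0971]
steel_tweezers 0.57 [242.1 201.8] [ 0.5772 -0.1896]
small_spanner 0.61 [193.6 202.6] [ 0.7108 -0.1747]
white_tin 0.85 [250.2 301.5] [0.5216 0.1557]
carton 0.71 [190.5 204.4] [ 0.7178 -0.1662]
1.4 [ 0.2181 -0.5049  0.2055] [ 3.1415 -0.      0.4078] 0.0936477330444701
```

View pics/t0.png

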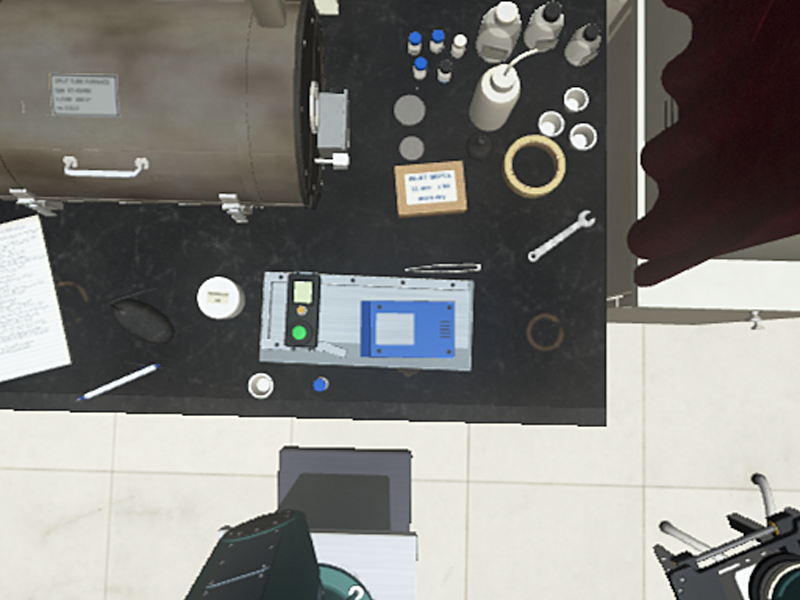

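View pics/s0.png

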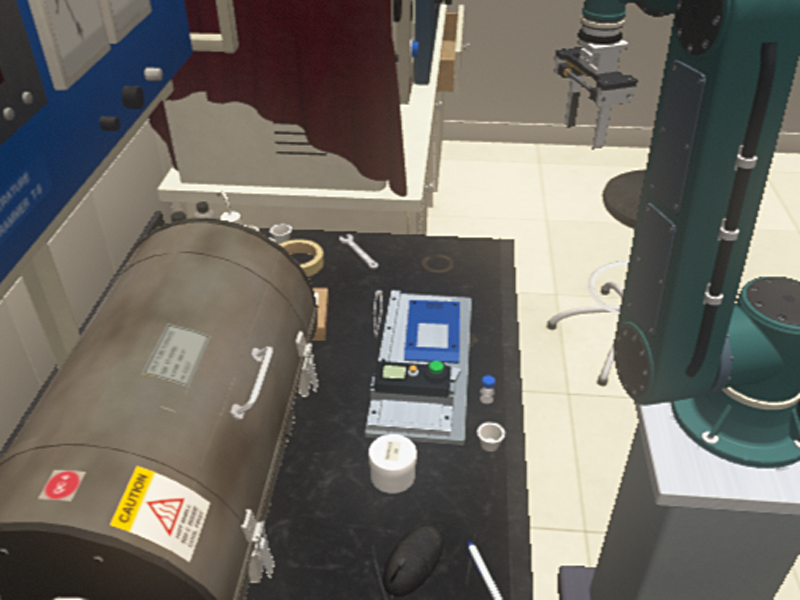

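The top view shows the gauge with its corners near (264,270), (474,280), (471,370) and (260,361) in the 800-px picture. The blue plate is at (362–456, 300–357) with its nose to the left, and the green button is at (299,332). The slide direction is roughly world +y and the short guide is on the robot's side. The side view agrees: tweezers lie beyond the fence, and the vial and crucible stand on the robot's side.

```bash
cat >> h.py <<'E'
def plate(c,n="top",z=.026):
    m=cv2.inRange(cv2.cvtColor(c[0],cv2.COLOR_RGB2HSV),(100,120,60),(125,255,255))
    cnt=max(cv2.findContours(m,cv2.RETR_EXTERNAL,2)[0],key=cv2.contourArea)
    P=np.array([w(p[0],z,c)[:2] for p in cnt]).astype(np.float32)
    return cv2.boxPoints(cv2.minAreaRect(P*1000)),cv2.minAreaRect(P*1000)
E
python3 - <<'E'
from h import *
from scipy.optimize import least_squares
np.set_printoptions(precision=4,suppress=True)
c=cam("top")
print(plate(c))
m=masks_of("top","thickness_gauge")[0]["mask"].astype(np.uint8)
for r in masks_of("top","setting_plate")[:1]: m|=r["mask"].astype(np.uint8)
m=cv2.morphologyEx(m,cv2.MORPH_CLOSE,np.ones((9,9)))
cnt=max(cv2.findContours(m,cv2.RETR_EXTERNAL,2)[0],key=cv2.contourArea)
P=np.array([w(p[0],.016,c)[:2] for p in cnt]).astype(np.float32)*1000
print(cv2.minAreaRect(P),cv2.boxPoints(cv2.minAreaRect(P)))
# joint fit of listed points over both cameras
loc=dict(thickness_gauge=(0,0,0),back_stop=(150,0,16),bridge=(92.5,0,29.5),fence=(0,-46,16),guide=(62,46,16))
obs=[]
for n in("top","side"):
    c2=cam(n)
    for q,l in loc.items():
        for r in place_of(n,q)[:1]: obs.append((c2,r["pixel"],np.array(l)/1000,q,n))
def T(p,l):
    s,k=np.sin(p[2]),np.cos(p[2]); return np.array([p[0]+k*l[0]-s*l[1],p[1]+s*l[0]+k*l[1],l[2]])
f=lambda p:np.concatenate([proj(T(p,o[2]),o[0])[0]-o[1] for o in obs])
s=least_squares(f,[.49,-.06,1.55],loss="soft_l1"); print(s.x)
for o,e in zip(obs,f(s.x).reshape(-1,2)): print(o[3:],e)
c=cam("top");save(c,"t1.png",(150,160,320,250),4.7)
E
```

```text
(array([[ 430.0403,  -62.677 ],
       [ 434.0902, -209.808 ],
       [ 521.0728, -207.4137],
       [ 517.0227,  -60.2827]], dtype=float32), ((475.5564880371094, -135.0453338623047), (87.01544952392578, 147.18667602539062), 1.576751947402954))
((489.63677978515625, -68.00537109375), (339.2190246582031, 147.76950073242188), 88.99652862548828) [[ 412.793  -236.2949]
 [ 560.5398 -238.8828]
 [ 566.4806  100.2842]
 [ 418.7338  102.8721]]
[ 0.4983 -0.0651  1.5814]
('thickness_gauge', 'top') [-1.7358 -2.9369]
('back_stop', 'top') [0.4838 0.5441]
('bridge', 'top') [-1.1484 -1.048 ]
('fence', 'top') [ 3.7068 -1.3509]
('guide', 'top') [0.9953 1.0483]
('thickness_gauge', 'side') [2.9466 2.1427]
('back_stop', 'side') [-1.0624 -0.8757]
('bridge', 'side') [2.7093 2.211 ]
('fence', 'side') [2.414  0.9185]
('guide', 'side') [-1.2575 -1.638 ]
```

View pics/t1.png

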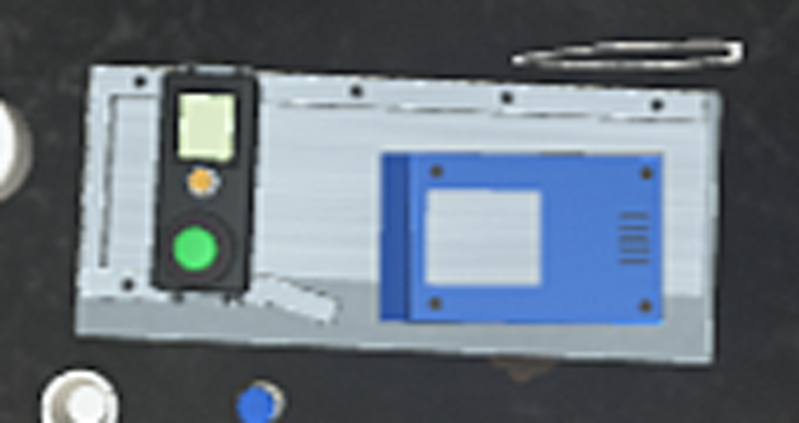

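The crop shows the gauge tilted about 2° relative to the plate, which sits off the fence with its right edge at crop column 662 and its nose at 380. Base-top corners are near (90,68), (718,92), (712,362) and (76,335) in the crop.

```bash
python3 - <<'E'
from h import *
from scipy.optimize import least_squares
np.set_printoptions(precision=4,suppress=True)
c=cam("top")
px=lambda u,v:(150+u/4.7-.4,160+v/4.7-.4)
ob=[((90,68),(165,-64,16)),((718,92),(-175,-64,16)),((712,362),(-175,82,16)),((76,335),(165,82,16))]
def T(p,l):
    l=np.array(l)/1000;s,k=np.sin(p[2]),np.cos(p[2]); return np.array([p[0]+k*l[0]-s*l[1],p[1]+s*l[0]+k*l[1],l[2]])
f=lambda p:np.concatenate([proj(T(p,o[1]),c)[0]-px(*o[0]) for o in ob])
s=least_squares(f,[.49,-.06,1.55]);p=s.x;print(p,np.degrees(p[2]),s.fun)
R=np.array([[np.cos(p[2]),np.sin(p[2])],[-np.sin(p[2]),np.cos(p[2])]])
g=lambda q:(R@(np.array(q)[:2]-p[:2]))*1000
for uv in[(410,153),(662,153),(662,322),(410,322)]: print("plate corner",w(px(*uv),.026,c)[:2],g(w(px(*uv),.026,c)))
print("nose",g(w(px(380,238),.020,c)))
for uv in [(195,249)]:
    b=w(px(*uv),.0755,c);print("button",b,g(b))
print("cap",g(w(px(201,181),.084,c)))
for l in[(-165,-46,16),(-95,80,16),(-160,0,16),(0,0,16)]: print(l,T(p,l))
# side check
c2=cam("side")
for q in("back_stop","fence","guide","setting_plate","zero_button_top"):
    r=place_of("side",q)
    if r: print(q,g(w(r[0]["pixel"],.075 if "z" in q else .016,c2)))
m=cv2.inRange(cv2.cvtColor(c2[0],cv2.COLOR_RGB2HSV),(55,120,60),(80,255,255));n,_,st,ce=cv2.connectedComponentsWithStats(m)
i=1+np.argmax(st[1:,4]);print("btn side",ce[i],w(ce[i],.0755,c2),g(w(ce[i],.0755,c2)))
E
```

```text
[ 0.4967 -0.0646  1.5588] 89.313452605256 [-0.2613 -0.532   0.5484 -0.3624  0.0843  0.2668 -0.37    0.5954]
plate corner [ 0.5195 -0.0748] [ -9.9205 -22.9717]
plate corner [ 0.5232 -0.2085] [-143.607   -28.2548]
plate corner [ 0.4338 -0.2103] [-146.4625   61.0911]
plate corner [ 0.4302 -0.0774] [-13.6026  66.3618]
nose [ 4.3325 22.5745]
button [0.4646 0.0308 0.0755] [95.008  33.1986]
cap [92.5275 -0.7587]
(-165, -46, 16) [ 0.5407 -0.2301  0.016 ]
(-95, 80, 16) [ 0.4156 -0.1586  0.016 ]
(-160, 0, 16) [ 0.4948 -0.2246  0.016 ]
(0, 0, 16) [ 0.4967 -0.0646  0.016 ]
back_stop [155.0524   0.1149]
fence [ -2.8089 -53.3825]
guide [64.8835 43.7291]
setting_plate [-59.3801  14.7611]
btn side [278.7419 234.371 ] [0.4676 0.0145 0.0755] [78.6846 30.0525]
```

Gauge pose: (0.4967, -0.0646), yaw 89.3°. The plate centre is at about gauge (-69, +19), +1.3 to 2° askew. I'll shut the fingers and go beside the plate to push it square against the fence first.

Call:
apply_moves --pt "0 0 0.14 0.02 0.04 0 0" --pt "0 0 0.28 0.04 0.08 0 0" --pt "0 0 0.42 0.06 0.12 0 0" --pt "0 0 0.56 0.08 0.16 0 0" --pt "0 0 0.7 0.1 0.2 0 0"

```text
time: 3.05
tool_pos: [0.3186, -0.3034, 0.2057]
ee_rot: [3.141, 0.0, 1.113]
wrist_force: [1.2, -0.6, 1.1]
width: 0.0575
finger_force: 0.0
```

Call:
apply_moves --pt "0 0 0.11 0.017 0.034 -0.02 0" --pt "0 0 0.22 0.034 0.068 -0.04 0" --pt "0 0 0.33 0.051 0.102 -0.06 0" --pt "0 0 0.44 0.068 0.136 -0.08 0" --pt "0 0 0.451 0.082 0.17 -0.1 0"

```text
time: 3.55
tool_pos: [0.4008, -0.1335, 0.1051]
ee_rot: [3.14, 0.001, 1.561]
wrist_force: [-0.2, -0.6, 0.5]
width: 0.0174
finger_force: 0.0
```

```bash
python3 - <<'E'
from h import *
np.set_printoptions(precision=4,suppress=True)
o=get_obs();print(o["time"],o["tool_pos"],o["ee_rot"],o["width"],o["wrist_force"],o["joint_positions"])
c=cam("wrist");save(c,"w1.png",None,1.5)
E
```

```text
3.55 [ 0.4008 -0.1335  0.1051] [3.1403 0.0005 1.561 ] 0.01743851799592231 [-0.1871 -0.6416  0.501 ] [-0.4559 -0.1612  1.8115  0.0001  1.4899 -0.4461]
```

View pics/w1.png

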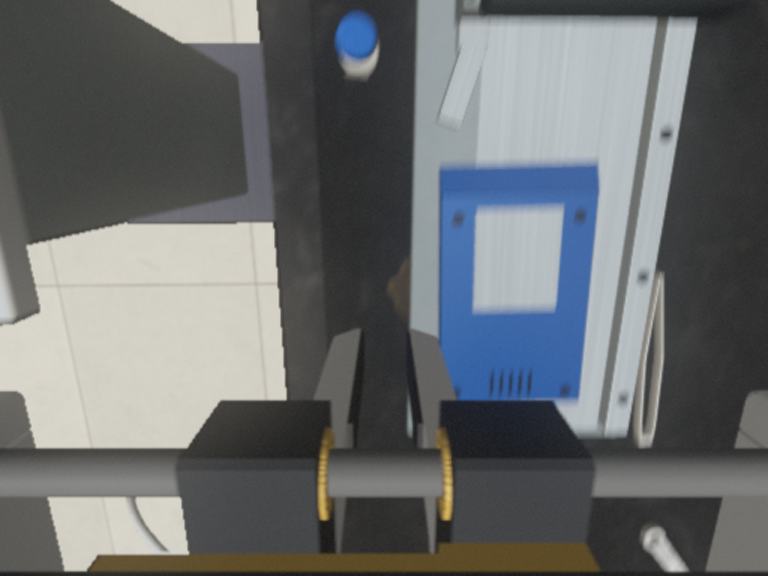

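The wrist view shows the fingers at column ~385 left of the plate. The plate's robot-side edge is at column ~440, and the tweezers lie close to the fence's far side at (650,360). Clear to descend.

Call:
apply_moves --pt "0 0 0 0 0 -0.03 0" --pt "0 0 0 0 0 -0.06 0" --pt "0 0 0 0 0 -0.078 0" --pt "0 0 0 0 0 -0.084 0" --pt "0 0 0 0 0 -0.084 0"

```text
time: 4.1
tool_pos: [0.3996, -0.1348, 0.021]
ee_rot: [-3.14, -0.001, 1.559]
wrist_force: [0.2, -0.3, 0.3]
width: 0.0008
finger_force: 0.0
```

Call:
apply_moves --pt "0 0 0 0.004 0 0 0" --pt "0 0 0 0.009 0 0 0" --pt "0 0 0 0.014 0 0 0" --pt "0 0 0 0.02 0 0 0" --pt "0 0 0 0.024 0 0 0"

```text
time: 4.6
tool_pos: [0.4251, -0.1351, 0.0219]
ee_rot: [3.141, 0.0, 1.559]
wrist_force: [0.1, 0.2, 0.5]
width: 0.0002
finger_force: 0.0
```

```bash
python3 - <<'E'
from h import *
np.set_printoptions(precision=4,suppress=True)
o=get_obs();print(o["time"],o["tool_pos"],o["ee_rot"],o["width"],o["wrist_force"])
c=cam("top");print(plate(c))
c=cam("side");print(plate(c))
E
```

```text
4.6 [ 0.4251 -0.1351  0.0219] [3.1406 0.0004 1.5589] 0.00019097410172827262 [0.0649 0.2039 0.546 ]
(array([[ 448.1614, -171.6048],
       [ 448.9086, -208.879 ],
       [ 521.0547, -207.4327],
       [ 520.3074, -170.1584]], dtype=float32), ((484.6080322265625, -189.51873779296875), (72.16058349609375, 37.28175735473633), 1.1484761238098145))
(array([[  794.8994,  -423.2661],
       [ 1546.0334, -2052.9597],
       [ 2051.6914, -1819.8992],
       [ 1300.5574,  -190.2056]], dtype=float32), ((1423.29541015625, -1121.5826416015625), (556.7827758789062, 1794.4644775390625), 24.745216369628906))
```

Call:
apply_moves --pt "0 0 0 0.002 0 0 0" --pt "0 0 0 0.004 0 0 0" --pt "0 0 0 0.006 0 0 0" --pt "0 0 0 0.008 0 0 0" --pt "0 0 0 0.01 0 0 0"

```text
time: 5.2
tool_pos: [0.4319, -0.1347, 0.0212]
ee_rot: [-3.136, -0.001, 1.559]
wrist_force: [-6.0, 0.1, 3.9]
width: 0.0006
finger_force: 3.4
```

```bash
python3 - <<'E'
from h import *
np.set_printoptions(precision=4,suppress=True)
o=get_obs();print(o["time"],o["tool_pos"],o["ee_rot"],o["width"],o["wrist_force"])
c=cam("wrist");save(c,"w2.png",None,1.5)
E
```

```text
5.2 [ 0.4319 -0.1347  0.0212] [-3.1364 -0.0005  1.5588] 0.0005998652625801707 [-6.0372  0.1305  3.8935]
```

View pics/w2.png

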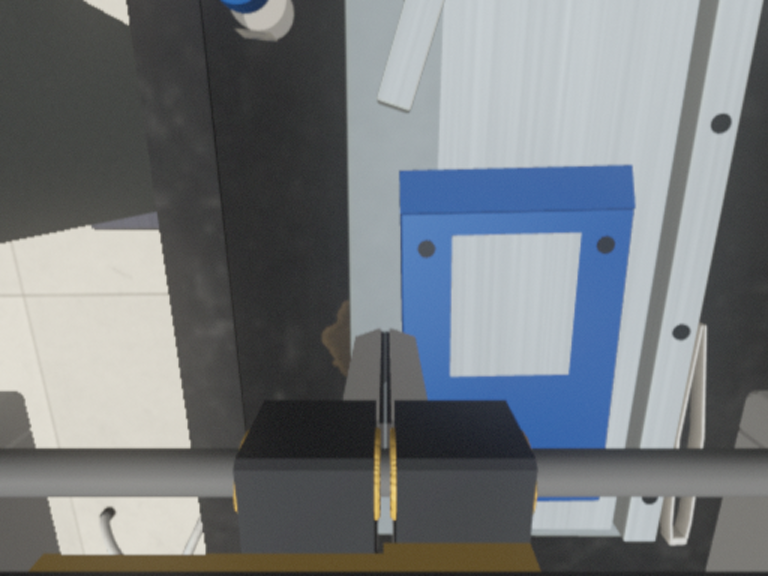

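The plate's left edge is at column ~402 and the fingertips touch it at ~(400,340). The fence gap is ~(630→655). I'll go on in small steps and measure with the wrist camera.

Call:
apply_moves --pt "0 0 0 0.001 0 0 0" --pt "0 0 0 0.002 0 0 0" --pt "0 0 0 0.003 0 0 0" --pt "0 0 0 0.004 0 0 0" --pt "0 0 0 0.005 0 0 0"

```text
time: 5.75
tool_pos: [0.4371, -0.1347, 0.0211]
ee_rot: [-3.137, -0.001, 1.559]
wrist_force: [-5.6, -0.5, 3.3]
width: 0.0006
finger_force: 3.2
```

```bash
cat >> h.py <<'E'
G=np.array([.4967,-.0646,1.5588])
def g(q):
    s,k=np.sin(G[2]),np.cos(G[2]); return np.array([[k,s],[-s,k]])@(np.array(q)[:2]-G[:2])*1000
def wplate(c,z=.026):
    """nose-side visible part of plate in gauge mm: side edges at several gauge rows"""
    m=cv2.inRange(cv2.cvtColor(c[0],cv2.COLOR_RGB2HSV),(100,120,60),(125,255,255))
    m=cv2.morphologyEx(m,cv2.MORPH_CLOSE,np.ones((5,5)))
    n,l,st,_=cv2.connectedComponentsWithStats(m); m=(l==1+np.argmax(st[1:,4]))
    ys=np.where(m.any(1))[0]; out=[]
    for r in range(ys[0]+34,ys[0]+110,15):
        x=np.where(m[r])[0]; out.append(np.r_[g(w((x[0]-.5,r),z,c)),g(w((x[-1]+.5,r),z,c))])
    x=np.where(m[ys[0]+6])[0];
    nose=[g(w((k,ys[0]-.5 if 0 else np.where(m[:,int(k)])[0][0]-.5),.020,c)) for k in(x[0]+8,x[-1]-8)]
    return np.array(out),np.array(nose)
E
python3 - <<'E'
from h import *
np.set_printoptions(precision=2,suppress=True)
o=get_obs();print(o["time"],np.array(o["tool_pos"])*1000,g(o["tool_pos"]),o["wrist_force"])
c=cam("wrist");print(*wplate(c),sep="\n")
# fence inner edge check
for p in[(0,-46,.016),(-30,-46,.016),(24,58,.028)]:
    s,k=np.sin(G[2]),np.cos(G[2]);print(p,proj([G[0]+(k*p[0]-s*p[1])/1000,G[1]+(s*p[0]+k*p[1])/1000,p[2]],c)*1.5)
E
```

```text
5.75 [ 437.1  -134.7    21.13] [-70.81  58.76] [-5.58 -0.52  3.28]
[[-14.32  52.27 -14.29 -35.74]
 [-23.04  52.19 -22.99 -36.41]
 [-31.99  52.1  -31.92 -36.51]
 [-41.19  52.02 -41.1  -36.61]
 [-50.64  51.93 -50.53 -36.71]
 [-60.36  51.21 -60.23 -36.82]]
[[  3.19  47.9 ]
 [  4.86 -31.22]]
(0, -46, 0.016) [[648.67 178.39]]
(-30, -46, 0.016) [[637.47 252.87]]
(24, 58, 0.028) [[386.45 110.47]]
```

Call:
apply_moves --pt "0 0 0 0.0015 0 0 0" --pt "0 0 0 0.003 0 0 0" --pt "0 0 0 0.0045 0 0 0" --pt "0 0 0 0.006 0 0 0" --pt "0 0 0 0.007 0 0 0"

```text
time: 6.3
tool_pos: [0.4443, -0.1347, 0.0212]
ee_rot: [-3.137, -0.0, 1.559]
wrist_force: [-6.3, 0.2, 3.8]
width: 0.0005
finger_force: 3.2
```

```bash
python3 - <<'E'
from h import *
np.set_printoptions(precision=2,suppress=True)
o=get_obs();print(o["time"],np.array(o["tool_pos"])*1000,g(o["tool_pos"]),o["wrist_force"])
c=cam("wrist");print(*wplate(c),sep="\n");save(c,"w3.png",(100,0,512,300),1.9)
E
```

```text
6.3 [ 444.25 -134.74   21.18] [-70.77  51.6 ] [-6.25  0.18  3.82]
[[-14.25  45.19 -14.22 -43.4 ]
 [-22.96  45.11 -22.92 -43.5 ]
 [-31.92  45.02 -31.85 -43.59]
 [-41.12  44.94 -41.03 -44.29]
 [-50.57  44.84 -50.46 -44.4 ]
 [-60.29  44.13 -60.16 -44.52]]
[[  3.26  40.82]
 [  4.37 -38.96]]
```

View pics/w3.png

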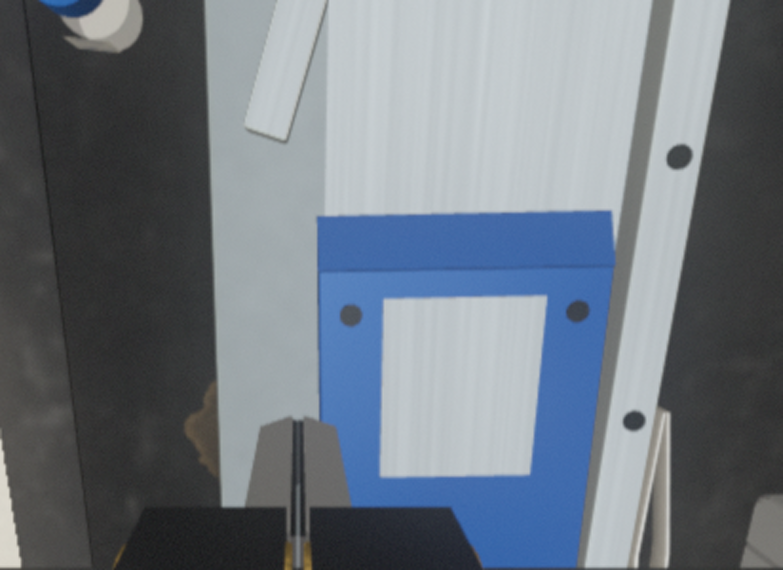

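The plate is now almost at the fence: the gap on its right is closing towards the rear, with nose corner (612,212) and fence foot ~(625,212). A little more.

Call:
apply_moves --pt "0 0 0 0.0004 0 0 0" --pt "0 0 0 0.0008 0 0 0" --pt "0 0 0 0.0012 0 0 0" --pt "0 0 0 0.0016 0 0 0" --pt "0 0 0 0.0016 0 0 0"

```text
time: 6.85
tool_pos: [0.4451, -0.1347, 0.0211]
ee_rot: [-3.136, -0.001, 1.559]
wrist_force: [-7.0, 0.2, 3.8]
width: 0.0004
finger_force: 4.1
```

```bash
python3 - <<'E'
from h import *
np.set_printoptions(precision=2,suppress=True)
o=get_obs();print(o["time"],np.array(o["tool_pos"])*1000,g(o["tool_pos"]),o["wrist_force"])
c=cam("wrist");print(*wplate(c),sep="\n")
E
```

```text
6.85 [ 445.12 -134.71   21.12] [-70.72  50.73] [-7.03  0.24  3.76]
[[-14.79  44.29 -14.74 -44.29]
 [-23.53  44.2  -23.45 -44.38]
 [-32.49  44.12 -32.39 -45.07]
 [-41.71  44.03 -41.57 -45.18]
 [-51.18  43.94 -51.01 -45.29]
 [-60.91  42.61 -60.72 -45.41]]
[[  3.28  39.93]
 [  4.4  -39.77]]
```

Call:
apply_moves --pt "0 0 0 0.0004 0 0 0" --pt "0 0 0 0.0008 0 0 0" --pt "0 0 0 0.0012 0 0 0" --pt "0 0 0 0.0016 0 0 0" --pt "0 0 0 0.0016 0 0 0"

```text
time: 7.4
tool_pos: [0.4453, -0.1347, 0.0211]
ee_rot: [-3.132, -0.001, 1.559]
wrist_force: [-10.3, 0.8, 7.9]
width: 0.0006
finger_force: 6.3
```

```bash
python3 - <<'E'
from h import *
np.set_printoptions(precision=2,suppress=True)
o=get_obs();print(o["time"],np.array(o["tool_pos"])*1000,g(o["tool_pos"]),o["wrist_force"])
c=cam("wrist");print(*wplate(c),sep="\n")
E
```

```text
7.4 [ 445.33 -134.67   21.07] [-70.68  50.53] [-10.28   0.79   7.85]
[[-14.74  44.08 -14.64 -44.29]
 [-23.46  44.   -23.33 -44.96]
 [-32.43  43.91 -32.25 -45.07]
 [-41.64  43.82 -41.42 -45.18]
 [-51.1   43.73 -50.83 -45.29]
 [-60.82  42.4  -60.52 -45.41]]
[[  3.33  39.75]
 [  4.46 -39.77]]
```

```bash
python3 - <<'E'
from h import *
c=cam("wrist");save(c,"w4.png",(250,0,512,384),1.55*1.0)
im=c[0].astype(int).sum(2)
for r in (10,40,80,100,115,130,150,170,190,210,230,250):
    d=im[r]; print(r,[ (k,int(d[k+1]-d[k-1])) for k in range(395,505) if abs(d[k+1]-d[k-1])>50])
E
```

```text
10 [(439, -141), (440, -207), (441, -101), (450, 110), (451, 198), (452, 116), (479, -88), (480, -295), (481, -290), (482, -77)]
40 [(434, -56), (435, -181), (436, -181), (445, 77), (446, 189), (447, 159), (474, -160), (475, -320), (476, -226)]
80 [(429, -176), (430, -194), (431, -59), (439, 99), (440, 200), (441, 131), (448, -71), (449, -260), (450, -280), (451, -85), (461, 128), (462, 311), (463, 228), (467, -239), (468, -323), (469, -141)]
100 [(426, -180), (427, -200), (428, -62), (436, 118), (437, 197), (438, 112), (463, -127), (464, -306), (465, -246), (466, -53)]
115 [(421, 100), (422, 215), (423, 92), (424, -179), (425, -186), (433, 52), (434, 164), (435, 178), (436, 63), (460, -53), (461, -265), (462, -306), (463, -104)]
130 [(431, 83), (432, 204), (433, 144), (458, -241), (459, -332), (460, -131)]
150 [(428, 98), (429, 202), (430, 134), (454, -123), (455, -323), (456, -267)]
170 [(425, 122), (426, 199), (427, 116), (451, -273), (452, -333), (453, -108)]
190 [(422, 137), (423, 190), (424, 94), (447, -165), (448, -325), (449, -230)]
210 [(419, 156), (420, 184), (421, 80), (443, -74), (444, -297), (445, -306), (446, -81)]
230 [(415, 58), (416, 178), (417, 177), (418, 54), (440, -128), (441, -161), (444, 96), (445, 146), (447, -160), (449, 151), (451, -338), (452, -253)]
250 [(412, 73), (413, 199), (414, 169), (436, -80), (437, -153), (438, -88), (440, 96), (441, 144), (442, -73), (443, -227), (444, -65), (448, 66), (449, 152), (451, -349), (452, -248)]
```

View pics/w4.png

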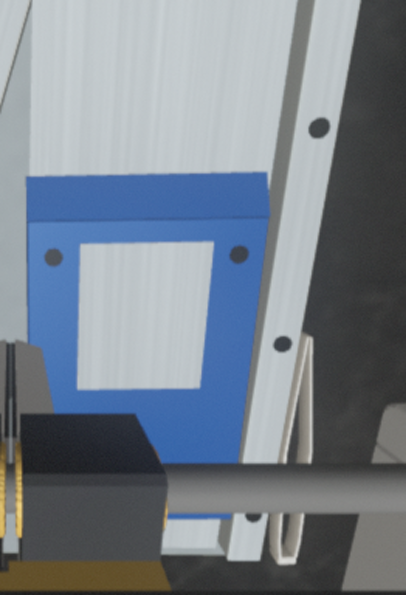

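The plate now sits by the fence. There is still a thin dark gap from the nose corner (268,175) that narrows towards the rear at (235,515). I'll measure the fence line in the same view.

```bash
python3 - <<'E'
from h import *
np.set_printoptions(precision=2,suppress=True)
c=cam("wrist")
A=np.array([g(w(p,.028,c)) for p in[(451,10),(446,40),(440,80),(437,100),(434.5,115),(429,150),(423,190),(416.5,230),(413,250)]])
B=np.array([g(w(p,.016,c)) for p in[(440,10),(435.5,40),(430,80),(427,100)]])
for M in(A,B): f=np.polyfit(M[:,0],M[:,1],1);print("fence slope deg",np.degrees(np.arctan(f[0])),"y at 0,-70:",np.polyval(f,[0,-70]))
o,_=wplate(c)
for i in(0,2): f=np.polyfit(o[:5,i],o[:5,i+1],1);print("plate",np.degrees(np.arctan(f[0])),np.polyval(f,[0,-70]))
print("btn guess z? tool",get_obs()["tool_pos"],get_obs()["wrist_force"])
E
```

```text
fence slope deg -0.31976473986771325 y at 0,-70: [-47.89 -47.49]
fence slope deg 0.009078797469866956 y at 0,-70: [-49.02 -49.03]
plate 0.5567414001260396 [44.23 43.55]
plate 0.6829123347065543 [-44.69 -45.52]
btn guess z? tool [ 0.45 -0.13  0.02] [-10.72  -0.79   7.3 ]
```

Call:
apply_moves --pt "0 0 0 0.0005 0 0 0" --pt "0 0 0 0.001 0 0 0" --pt "0 0 0 0.0015 0 0 0" --pt "0 0 0 0.002 0 0 0" --pt "0 0 0 0.002 0 0 0"

```text
time: 8.05
tool_pos: [0.4455, -0.1346, 0.021]
ee_rot: [-3.128, -0.001, 1.559]
wrist_force: [-15.1, 0.3, 11.1]
width: 0.0003
finger_force: 9.1
```

```bash
python3 - <<'E'
from h import *
np.set_printoptions(precision=2,suppress=True)
o=get_obs();print(o["time"],np.array(o["tool_pos"])*1000,g(o["tool_pos"]),o["wrist_force"])
c=cam("wrist")
o,_=wplate(c)
for i in(0,2): f=np.polyfit(o[:5,i],o[:5,i+1],1);print("plate",np.degrees(np.arctan(f[0])),np.polyval(f,[0,-70]))
E
```

```text
8.05 [ 445.49 -134.59   20.98] [-70.6   50.36] [-15.05   0.3   11.08]
plate 0.5630016333417324 [44.01 43.32]
plate 0.6816943368953357 [-44.67 -45.5 ]
```

The force climbs without motion and the plate is slightly nose-out. I'll back off and push nearer the nose, tips a touch higher.

Call:
apply_moves --pt "0 0 0 -0.006 0 0 0" --pt "0 0 0 -0.01 0.01 0.001 0" --pt "0 0 0 -0.01 0.03 0.002 0" --pt "0 0 0 -0.01 0.045 0.002 0" --pt "0 0 0 -0.008 0.045 0.002 0"

```text
time: 8.6
tool_pos: [0.4435, -0.0881, 0.0236]
ee_rot: [3.14, -0.001, 1.561]
wrist_force: [-0.5, 0.0, -0.1]
width: 0.0005
finger_force: 0.0
```

Call:
apply_moves --pt "0 0 0 0.0015 0 0 0" --pt "0 0 0 0.003 0 0 0" --pt "0 0 0 0.0045 0 0 0" --pt "0 0 0 0.0055 0 0 0" --pt "0 0 0 0.006 0 0 0"

```text
time: 9.1
tool_pos: [0.4479, -0.0901, 0.0233]
ee_rot: [-3.138, -0.0, 1.558]
wrist_force: [-5.2, 0.1, 4.4]
width: 0.0006
finger_force: 3.5
```

```bash
python3 - <<'E'
from h import *
np.set_printoptions(precision=2,suppress=True)
o=get_obs();print(o["time"],np.array(o["tool_pos"])*1000,g(o["tool_pos"]),o["wrist_force"])
c=cam("wrist")
o,_=wplate(c);print(o)
E
```

```text
9.1 [447.9  -90.08  23.33] [-26.06  48.49] [-5.2   0.08  4.39]
[[-15.79  43.41 -15.73 -45.69]
 [-25.88  30.69 -25.82 -45.76]
 [-36.27  32.36 -36.19 -45.83]
 [-46.97  30.18 -46.87 -45.9 ]
 [-57.89 -26.86 -57.87 -45.98]
 [-69.23 -27.32 -69.19 -46.05]]
```

Call:
apply_moves --pt "0 0 0 0.0006 0 0 0" --pt "0 0 0 0.0012 0 0 0" --pt "0 0 0 0.0018 0 0 0" --pt "0 0 0 0.0024 0 0 0" --pt "0 0 0 0.0024 0 0 0"

```text
time: 9.65
tool_pos: [0.4499, -0.0897, 0.0233]
ee_rot: [-3.137, -0.001, 1.558]
wrist_force: [-6.7, 1.3, 5.9]
width: 0.0006
finger_force: 4.0
```

```bash
python3 - <<'E'
from h import *
np.set_printoptions(precision=2,suppress=True)
o=get_obs();print(o["time"],np.array(o["tool_pos"])*1000,g(o["tool_pos"]),o["wrist_force"])
c=cam("wrist")
o,_=wplate(c);print(o)
E
```

```text
9.65 [449.87 -89.71  23.31] [-25.67  46.52] [-6.73  1.28  5.91]
[[-16.04  40.2  -15.95 -47.68]
 [-26.14  28.72 -26.04 -47.74]
 [-36.55  30.4  -36.43 -47.17]
 [-47.25  28.21 -47.12 -47.23]
 [-58.16 -28.84 -58.12 -47.29]
 [-69.5  -28.62 -69.46 -47.36]]
```

The plate now lies along the fence line, with its edge slope matching the fence. Next I retreat, rise, partly open, and go behind the rear edge.

Call:
apply_moves --pt "0 0 0 -0.008 0 0 0" --pt "0 0 0 -0.01 0 0.04 0" --pt "0 0 0 0.01 -0.03 0.06 48" --pt "0 0 -0.0055 0.03 -0.075 0.06 48" --pt "0 0 -0.0055 0.048 -0.12 0.06 48"

```text
time: 10.2
tool_pos: [0.5016, -0.2118, 0.0852]
ee_rot: [3.137, 0.002, 1.554]
wrist_force: [0.7, -0.4, -0.2]
width: 0.021
finger_force: 0.0
```

Call:
apply_moves --pt "0 0 0 0 -0.023 0 48" --pt "0 0 0 0 -0.023 0 48" --pt "0 0 0 0 -0.023 0 48" --pt "0 0 0 0 -0.023 0 48" --pt "0 0 0 0 -0.023 0 48"

```text
time: 10.7
tool_pos: [0.4996, -0.2316, 0.0836]
ee_rot: [3.141, -0.0, 1.555]
wrist_force: [0.3, 0.4, -0.3]
width: 0.0451
finger_force: 0.0
```

```bash
python3 - <<'E'
from h import *
np.set_printoptions(precision=4,suppress=True)
o=get_obs();print(o["time"],o["tool_pos"],o["ee_rot"],o["width"],o["wrist_force"])
c=cam("wrist");save(c,"w5.png",None,1.5)
c=cam("top");b,r=plate(c);print(b,r)
E
```

```text
10.7 [ 0.4996 -0.2316  0.0836] [ 3.1413 -0.0002  1.5548] 0.04509434190877901 [ 0.3467  0.412  -0.3474]
[[ 451.6628 -203.2733]
 [ 539.9421 -204.6985]
 [ 542.241   -62.3091]
 [ 453.9617  -60.8838]] ((496.9519348144531, -132.79116821289062), (142.40802001953125, 88.2907943725586), 89.07504272460938)
```

View pics/w5.png

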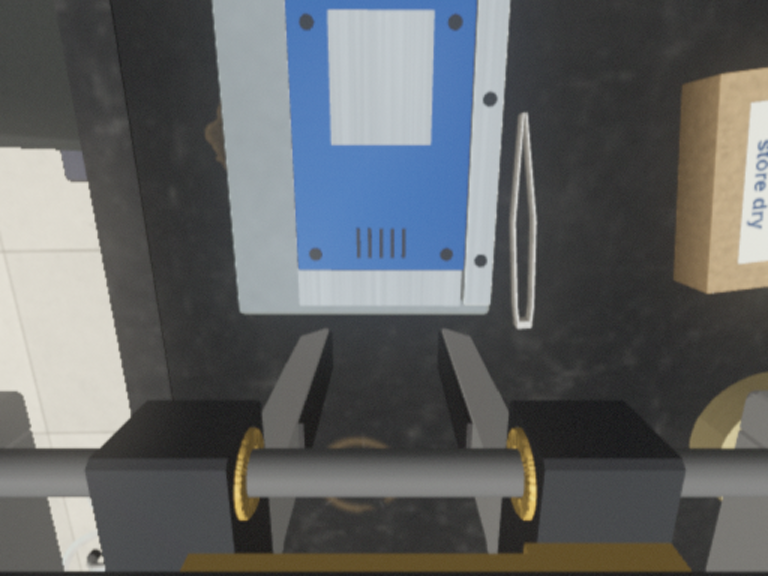

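The open fingers, tips at columns ~320 and ~450, sit centred behind the plate, whose rear edge spans columns 298–468 at row 270. The plate lies flush along the fence strip. Descending.

Call:
apply_moves --pt "0 0 0 0 0 -0.03 48" --pt "0 0 0 0 0 -0.055 48" --pt "0 0 0 0 0 -0.063 48" --pt "0 0 0 0 0 -0.063 48" --pt "0 0 0 0 0 -0.063 48"

```text
time: 11.3
tool_pos: [0.5005, -0.2331, 0.0216]
ee_rot: [3.14, 0.001, 1.554]
wrist_force: [-0.0, 1.0, 0.3]
width: 0.0454
finger_force: 0.0
```

Call:
apply_moves --pt "0 0 0 0 0.005 0 48" --pt "0 0 0 0 0.01 0 48" --pt "0 0 0 0 0.015 0 48" --pt "0 0 0 0 0.02 0 48" --pt "0 0 0 0 0.02 0 48"

```text
time: 11.8
tool_pos: [0.5004, -0.2132, 0.0216]
ee_rot: [3.14, 0.002, 1.554]
wrist_force: [-0.5, -2.5, 2.6]
width: 0.0449
finger_force: 1.3
```

```bash
cat > st.py <<'E'
from h import *
np.set_printoptions(precision=4,suppress=True)
o=get_obs();print(o["time"],o["tool_pos"],o["ee_rot"],o["width"],o["wrist_force"])
c=cam("top");b,r=plate(c);print(b,r)
E
python3 st.py
```

```text
11.8 [ 0.5004 -0.2132  0.0216] [3.1396 0.0018 1.5538] 0.04485777162780981 [-0.5051 -2.5273  2.5891]
[[ 452.0231 -170.6798]
 [ 540.4283 -172.1758]
 [ 542.3987  -55.725 ]
 [ 453.9936  -54.2291]] ((497.2109375, -113.20242309570312), (116.46743774414062, 88.41780090332031), 89.03057861328125)
```

Call:
apply_moves --pt "0 0 0 0.0001 0.008 0 48" --pt "0 0 0 0.0003 0.016 0 48" --pt "0 0 0 0.0004 0.024 0 48" --pt "0 0 0 0.0006 0.032 0 48" --pt "0 0 0 0.0007 0.04 0 48"

```text
time: 12.35
tool_pos: [0.501, -0.1741, 0.0214]
ee_rot: [3.14, 0.003, 1.553]
wrist_force: [0.0, -4.8, 3.0]
width: 0.0451
finger_force: 2.6
```

```bash
python3 st.py
```

```text
12.35 [ 0.501  -0.1741  0.0214] [3.14   0.003  1.5529] 0.045088022923985206 [ 0.0435 -4.8103  2.9575]
[[ 452.9467 -113.2048]
 [ 541.5902 -114.6817]
 [ 543.2081  -17.5775]
 [ 454.5645  -16.1006]] ((498.0773620605469, -65.39116668701172), (97.11762237548828, 88.65586853027344), 89.04546356201172)
```

Call:
apply_moves --pt "0 0 0 0.0001 0.006 0 48" --pt "0 0 0 0.0002 0.012 0 48" --pt "0 0 0 0.0003 0.018 0 48" --pt "0 0 0 0.0004 0.024 0 48" --pt "0 0 0 0.0005 0.03 0 48"

```text
time: 12.9
tool_pos: [0.5014, -0.1441, 0.0212]
ee_rot: [3.14, 0.003, 1.553]
wrist_force: [0.4, -5.1, 4.0]
width: 0.0451
finger_force: 2.7
```

Call:
apply_moves --pt "0 0 0 0.0001 0.005 0 48" --pt "0 0 0 0.0002 0.01 0 48" --pt "0 0 0 0.0003 0.015 0 48" --pt "0 0 0 0.0004 0.02 0 48" --pt "0 0 0 0.0004 0.02 0 48"

```text
time: 13.4
tool_pos: [0.5017, -0.1241, 0.0212]
ee_rot: [3.14, 0.003, 1.554]
wrist_force: [0.2, -5.3, 3.9]
width: 0.0451
finger_force: 2.6
```

```bash
python3 st.py; python3 - <<'E'
from h import *
c=cam("wrist");save(c,"w6.png",None,1.5)
E
```

```text
13.4 [ 0.5017 -0.1241  0.0212] [3.1404 0.0028 1.5535] 0.04509308259840439 [ 0.2447 -5.3022  3.9385]
[[454.3065 -44.7663]
 [455.5422 -89.486 ]
 [492.8219 -88.4559]
 [491.5863 -43.7362]] ((473.5642395019531, -66.61109161376953), (37.29397201538086, 44.736698150634766), 1.5827686786651611)
```

View pics/w6.png

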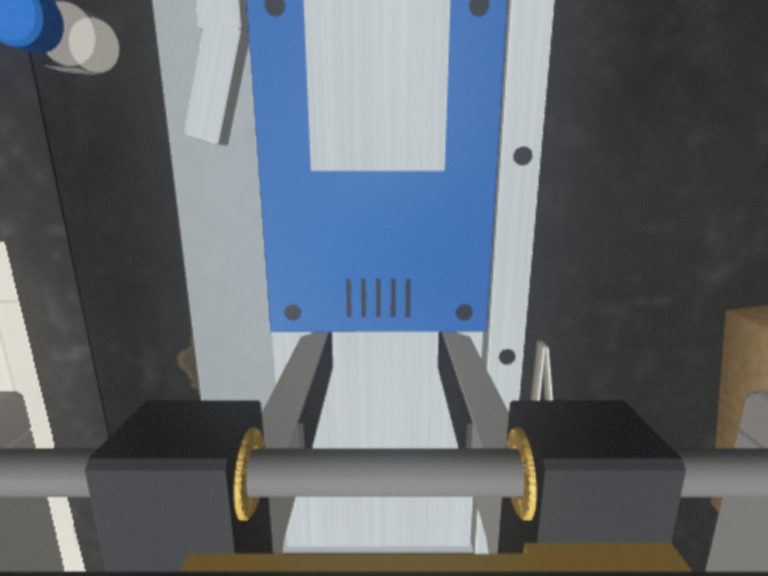

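Both fingers push the rear edge squarely at row 332, and the plate is straight along the fence and entering the guide. I'll continue.

Call:
apply_moves --pt "0 0 0 0.0001 0.005 0 48" --pt "0 0 0 0.0002 0.01 0 48" --pt "0 0 0 0.0003 0.015 0 48" --pt "0 0 0 0.0004 0.02 0 48" --pt "0 0 0 0.0005 0.025 0 48"

```text
time: 14.0
tool_pos: [0.5022, -0.1004, 0.0212]
ee_rot: [3.14, 0.005, 1.553]
wrist_force: [-0.5, -8.5, 2.6]
width: 0.0447
finger_force: 4.1
```

Call:
apply_moves --pt "0 0 0 0.0001 0.004 0 48" --pt "0 0 0 0.0001 0.008 0 48" --pt "0 0 0 0.0002 0.012 0 48" --pt "0 0 0 0.0003 0.016 0 48" --pt "0 0 0 0.0003 0.019 0 48"

```text
time: 14.5
tool_pos: [0.5025, -0.0813, 0.0213]
ee_rot: [3.14, 0.005, 1.553]
wrist_force: [-1.5, -8.4, 3.5]
width: 0.0454
finger_force: 4.1
```

Call:
apply_moves --pt "0 0 0 0 0.001 0 48" --pt "0 0 0 0 0.002 0 48" --pt "0 0 0 0 0.003 0 48" --pt "0 0 0 0 0.004 0 48" --pt "0 0 0 0 0.005 0 48"

```text
time: 15.0
tool_pos: [0.5025, -0.0764, 0.0212]
ee_rot: [3.141, 0.005, 1.553]
wrist_force: [-0.0, -7.8, 4.6]
width: 0.0455
finger_force: 4.1
```

Call:
apply_moves --pt "0 0 0 0 0.0008 0 48" --pt "0 0 0 0 0.0016 0 48" --pt "0 0 0 0 0.0024 0 48" --pt "0 0 0 0 0.0032 0 48" --pt "0 0 0 0 0.004 0 48"

```text
time: 15.5
tool_pos: [0.5025, -0.0736, 0.0212]
ee_rot: [3.14, 0.007, 1.553]
wrist_force: [-0.7, -11.5, 3.3]
width: 0.0452
finger_force: 6.0
```

Call:
apply_moves --pt "0 0 0 0 0.0008 0 48" --pt "0 0 0 0 0.0016 0 48" --pt "0 0 0 0 0.0024 0 48" --pt "0 0 0 0 0.003 0 48" --pt "0 0 0 0 0.003 0 48"

```text
time: 16.0
tool_pos: [0.5025, -0.0735, 0.0213]
ee_rot: [3.14, 0.013, 1.553]
wrist_force: [-1.2, -17.3, 2.6]
width: 0.045
finger_force: 8.6
```

```bash
python3 st.py; python3 - <<'E'
from h import *
np.set_printoptions(precision=1,suppress=True)
c=cam("wrist");hsv=cv2.cvtColor(c[0],cv2.COLOR_RGB2HSV);m=cv2.inRange(hsv,(100,120,60),(125,255,255))
for k in(200,225,256,280,310):
    r=np.where(m[:300,k])[0]; print(k,g(w((k,r[-1]+.5),.026,c)))
E
```

```text
16.0 [ 0.5025 -0.0735  0.0213] [3.1403 0.0129 1.5529] 0.044995615296876915 [ -1.1612 -17.2661   2.5903]
[[455.043   61.2941]
 [543.7385  58.8133]
 [544.4213  83.2258]
 [455.7258  85.7066]] ((499.732177734375, 72.25996398925781), (24.42205810546875, 88.73018646240234), 88.39786529541016)
200 [ 1.6 28.8]
225 [ 1.5 13.4]
256 [ 1.4 -5.7]
280 [  1.3 -20.6]
310 [  1.2 -39.1]
```

The force rises with no motion at the expected place, and the plate shows right up to the stop beyond the bridge. It is home. Retreat, then shut the fingers and approach the button.

Call:
apply_moves --pt "0 0 0 0 -0.004 0 48" --pt "0 0 0 0 -0.02 0 48" --pt "0 0 0 0 -0.03 0.02 48" --pt "0 0 0 0 -0.03 0.06 0" --pt "0 0 0 0 -0.03 0.11 0"

```text
time: 16.6
tool_pos: [0.4994, -0.0954, 0.1281]
ee_rot: [-3.133, -0.005, 1.553]
wrist_force: [0.2, -0.9, 0.2]
width: 0.0321
finger_force: 0.0
```

```bash
python3 st.py; python3 - <<'E'
from h import *
np.set_printoptions(precision=4,suppress=True)
R=[]
for n in("top","wrist","side"):
    c=cam(n)
    if n!="side": save(c,n+"7.png",(140,150,300,260) if n=="top" else None,4.7 if n=="top" else 1.5)
    m=cv2.inRange(cv2.cvtColor(c[0],cv2.COLOR_RGB2HSV),(50,120,80),(80,255,255));k,_,st,ce=cv2.connectedComponentsWithStats(m)
    if k<2: print(n,"none");continue
    i=1+np.argmax(st[1:,4]);print(n,ce[i],st[i,4],w(ce[i],.076,c),w(ce[i],.09,c)); R.append((c,ce[i]))
A=[];B=[]
for c,p in R:
    P=c[1]@np.c_[c[2],c[3]]; 
    for j in(0,1): r=p[j]*P[2]-P[j]; r/=np.linalg.norm(r[:3]); A.append(r[:3]);B.append(-r[3])
x=np.linalg.lstsq(np.array(A),np.array(B),rcond=None)[0];print("tri",x,g(x))
E
```

```text
16.6 [ 0.4994 -0.0954  0.1281] [-3.1332 -0.0048  1.5528] 0.03211996871668333 [ 0.2105 -0.885   0.2394]
[[455.5751  59.8783]
 [543.7839  59.4486]
 [543.9056  84.4206]
 [455.6967  84.8503]] ((499.7403259277344, 72.14945983886719), (24.972333908081055, 88.20993041992188), 89.72087097167969)
top none
wrist [195.4732  35.8575] 877 [0.4647 0.0313 0.076 ] [0.467  0.0283 0.09  ]
side [278.9091 234.0909] 55 [0.4672 0.014  0.076 ] [0.4669 0.029  0.09  ]
tri [0.4669 0.0284 0.0894] [92.6457 30.8965]
```

View pics/wrist7.png

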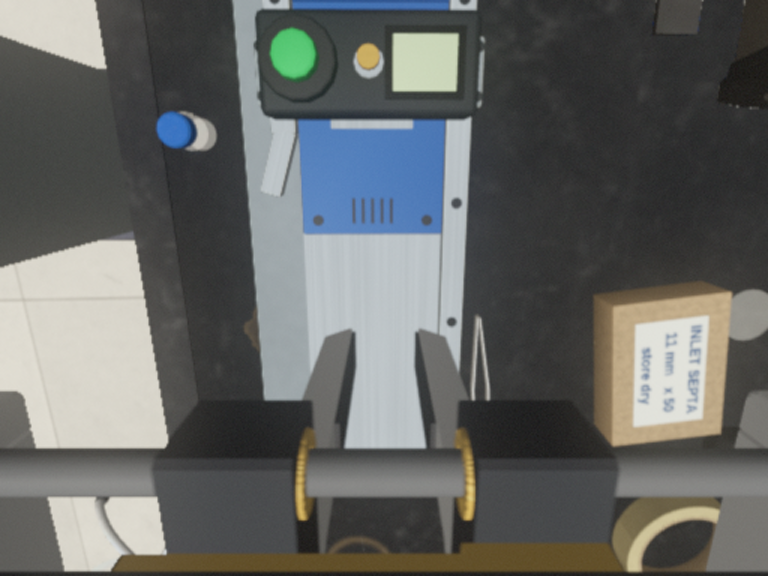

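The plate's rear edge is at row 233, straight between the fence and guide, with its nose visible past the bridge. The green button is at (293,52) and triangulates to (0.467, 0.0285, 0.089). I'll go above it.

Call:
apply_moves --pt "0 0 0 -0.01 0.035 0 0" --pt "0 0 0 -0.02 0.07 0 0" --pt "0 0 0 -0.033 0.105 0 0" --pt "0 0 0 -0.0345 0.124 -0.005 0" --pt "0 0 0 -0.0345 0.124 -0.015 0"

```text
time: 17.3
tool_pos: [0.4659, 0.0296, 0.1134]
ee_rot: [-3.138, -0.002, 1.557]
wrist_force: [1.0, -0.3, 0.6]
width: 0.0004
finger_force: 0.0
```

Call:
apply_moves --pt "0 0 0 0 0 0 0" --pt "0 0 0 0 0 0 0" --pt "0 0 0 0 0 0 0" --pt "0 0 0 0 0 0 0" --pt "0 0 0 0 0 0 0"

```text
time: 17.8
tool_pos: [0.468, 0.0265, 0.1158]
ee_rot: [3.141, 0.0, 1.552]
wrist_force: [-0.4, -0.3, 0.8]
width: 0.0007
finger_force: 0.0
```

```bash
python3 - <<'E'
from h import *
np.set_printoptions(precision=4,suppress=True)
o=get_obs();print(o["time"],o["tool_pos"],o["ee_rot"],o["width"],o["wrist_force"])
c=cam("wrist");save(c,"w8.png",(100,100,420,340),2.4)
m=cv2.inRange(cv2.cvtColor(c[0],cv2.COLOR_RGB2HSV),(50,120,80),(80,255,255));cnt=max(cv2.findContours(m,0,2)[0],key=cv2.contourArea)
P=np.array([w(p[0],.089,c)[:2] for p in cnt],np.float32);print(P.min(0),P.max(0))
E
```

```text
17.8 [0.468  0.0265 0.1158] [3.141  0.     1.5522] 0.0006714981896031336 [-0.3887 -0.3413  0.7875]
[0.4567 0.0234] [0.4772 0.0402]
```

View pics/w8.png

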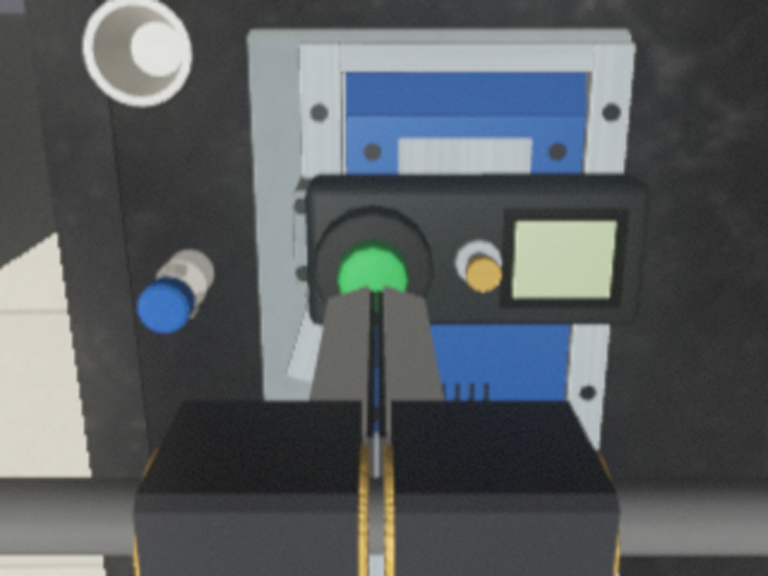

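The plate's nose is flush against the back stop (row 72) and parallel to it. The button is centred at (373,270) under the tips. Small correction, then press slowly.

Call:
apply_moves --pt "0 0 0 -0.001 0.0025 -0.008 0" --pt "0 0 0 -0.001 0.0025 -0.016 0" --pt "0 0 0 -0.001 0.0025 -0.021 0" --pt "0 0 0 -0.001 0.0025 -0.024 0" --pt "0 0 0 -0.001 0.0025 -0.024 0"

```text
time: 18.35
tool_pos: [0.466, 0.0297, 0.0911]
ee_rot: [-3.14, -0.0, 1.553]
wrist_force: [-1.6, 0.6, 2.9]
width: 0.0007
finger_force: 1.1
```

Call:
apply_moves --pt "0 0 0 0 0 -0.001 0" --pt "0 0 0 0 0 -0.002 0" --pt "0 0 0 0 0 -0.003 0" --pt "0 0 0 0 0 -0.004 0" --pt "0 0 0 0 0 -0.004 0"

```text
time: 18.85
tool_pos: [0.4665, 0.0296, 0.0882]
ee_rot: [-3.142, -0.0, 1.553]
wrist_force: [-3.4, 0.8, 7.0]
width: 0.0004
finger_force: 3.0
```

Call:
apply_moves --pt "0 0 0 0 0 -0.001 0" --pt "0 0 0 0 0 -0.002 0" --pt "0 0 0 0 0 -0.003 0" --pt "0 0 0 0 0 -0.003 0" --pt "0 0 0 0 0 -0.003 0"

```text
time: 19.35
tool_pos: [0.4666, 0.0297, 0.0879]
ee_rot: [3.141, 0.0, 1.553]
wrist_force: [-8.3, 0.8, 17.8]
width: 0.0006
finger_force: 8.7
```

```bash
python3 - <<'E'
from h import *
np.set_printoptions(precision=4,suppress=True)
print(get_obs()["tool_pos"],get_obs()["wrist_force"])
for n in("wrist","side","top"):
    c=cam(n)
    m=cv2.inRange(cv2.cvtColor(c[0],cv2.COLOR_RGB2HSV),(50,120,50),(80,255,255));k,_,st,ce=cv2.connectedComponentsWithStats(m)
    if k<2: print(n,"none");continue
    i=1+np.argmax(st[1:,4]);print(n,ce[i],st[i])
    col,row=st[i,0]+st[i,2]/2,st[i,1]-.5
    for z in(.08,.084,.089,.094): print(z,w((col,row),z,c)[:2], w((st[i,0]-.5,ce[i][1]),z,c)[:2],w((st[i,0]+st[i,2]-.5,ce[i][1]),z,c)[:2])
    print(-c[2].T@c[3])
E
```

```text
[0.4666 0.0297 0.0879] [-8.3155  0.7796 17.8062]
wrist [256.4348 218.7391] [254 217   6   5  23]
0.08 [0.4672 0.0377] [0.4648 0.0362] [0.4688 0.0361]
0.084 [0.4672 0.0392] [0.4649 0.0377] [0.4688 0.0376]
0.089 [0.4672 0.041 ] [0.465  0.0395] [0.4688 0.0395]
0.094 [0.4672 0.0428] [0.4651 0.0414] [0.4687 0.0413]
[0.4678 0.1061 0.2664]
side [279.     237.6364] [275 237   9   2  11]
0.08 [0.4654 0.0263] [0.4767 0.0311] [0.456  0.0293]
0.084 [0.4653 0.0305] [0.4765 0.0353] [0.456  0.0335]
0.089 [0.4652 0.0359] [0.4763 0.0406] [0.4559 0.0388]
0.094 [0.4651 0.0412] [0.4762 0.0459] [0.4559 0.0441]
[0.4493 0.8373 0.8438]
top none
```

Call:
apply_moves --pt "0 0 0 0 0 0.001 0" --pt "0 0 0 0 0 0.002 0" --pt "0 0 0 0 0 0.003 0" --pt "0 0 0 0 0 0.004 0" --pt "0 0 0 0 0 0.004 0"

```text
time: 20.0
tool_pos: [0.4666, 0.0296, 0.0886]
ee_rot: [3.141, -0.0, 1.553]
wrist_force: [-3.2, 0.8, 3.5]
width: 0.0006
finger_force: 1.8
```

Call:
apply_moves --pt "0 0 0 0 0 0.001 0" --pt "0 0 0 0 0 0.002 0" --pt "0 0 0 0 0 0.002 0" --pt "0 0 0 0 0 0.002 0" --pt "0 0 0 0 0 0.002 0"

```text
time: 20.5
tool_pos: [0.4668, 0.0296, 0.0904]
ee_rot: [3.141, -0.0, 1.553]
wrist_force: [-2.6, 1.1, 2.6]
width: 0.0003
finger_force: 1.3
```

Call:
apply_moves --pt "0 0 0 0 0 0.001 0" --pt "0 0 0 0 0 0.002 0" --pt "0 0 0 0 0 0.002 0" --pt "0 0 0 0 0 0.002 0" --pt "0 0 0 0 0 0.002 0"

```text
time: 21.0
tool_pos: [0.4669, 0.0295, 0.0925]
ee_rot: [3.141, 0.0, 1.553]
wrist_force: [-0.2, 0.5, 0.7]
width: 0.0006
finger_force: 0.7
```

Call:
apply_moves --pt "0 0 0 0 0 0.001 0" --pt "0 0 0 0 0 0.002 0" --pt "0 0 0 0 0 0.002 0" --pt "0 0 0 0 0 0.002 0" --pt "0 0 0 0 0 0.002 0"

```text
time: 21.5
tool_pos: [0.4665, 0.0296, 0.0943]
ee_rot: [-3.141, 0.0, 1.553]
wrist_force: [0.9, 0.9, 0.0]
width: 0.0005
finger_force: 0.0
```

The spring profile is about 4 N over about 5 mm, then a hard stop, so the button was fully pressed and has been released. Retreat and check.

Call:
apply_moves --pt "0 0 0 0 0 0.03 0" --pt "0 0 0 0 0 0.07 0" --pt "0 0 0 0 -0.04 0.11 0" --pt "0 0 0 0 -0.08 0.13 0" --pt "0 0 0 0 -0.12 0.13 0"

```text
time: 22.0
tool_pos: [0.4686, -0.0922, 0.2295]
ee_rot: [3.133, 0.003, 1.555]
wrist_force: [0.9, -0.7, -0.3]
width: 0.0004
finger_force: 0.0
```

Call:
apply_moves --pt "0 0 0 -0.03 -0.04 0 0" --pt "0 0 0 -0.06 -0.08 0 0" --pt "0 0 0 -0.09 -0.12 0 0" --pt "0 0 0 -0.1 -0.15 0 0" --pt "0 0 0 -0.1 -0.15 0 0"

```text
time: 22.5
tool_pos: [0.365, -0.2433, 0.2243]
ee_rot: [-3.141, 0.001, 1.547]
wrist_force: [0.1, 1.0, 0.6]
width: 0.0001
finger_force: 0.0
```

```bash
python3 - <<'E'
from h import *
np.set_printoptions(precision=1,suppress=True)
c=cam("top");b,r=plate(c)
m=cv2.inRange(cv2.cvtColor(c[0],cv2.COLOR_RGB2HSV),(100,120,60),(125,255,255))
n,l,st,_=cv2.connectedComponentsWithStats(m)
for i in range(1,n):
    if st[i,4]>60:
        P=np.array([w((x,y),.026,c)[:2] for y,x in np.argwhere(l==i)],np.float32)*1000; print(st[i],P.min(0),P.max(0),cv2.minAreaRect(P)[2])
for q in("sample_vial","white_crucible","steel_tweezers","white_tin","carton","small_spanner"):
    for z in place_of("top",q)[:1]: print(q,w(z["pixel"],0,c)*1000)
m=cv2.inRange(cv2.cvtColor(c[0],cv2.COLOR_RGB2HSV),(50,120,80),(80,255,255));k,_,st,ce=cv2.connectedComponentsWithStats(m);print(ce[1:],get_obs()["time"],get_obs()["wrist_force"])
E
```

```text
[265  36   9   9  62] [ 901.9 -156.1] [ 923.2 -135.4] 1.5377494096755981
[172 181  12  36 346] [455.9  59.6] [543.8  84.8] 89.72087097167969
[203 182  30  37 917] [454.  -63.5] [543.2   8. ] 88.05731964111328
sample_vial [387.   -0.8   0. ]
white_crucible [455.3  -0.2   0. ]
steel_tweezers [ 580.4 -194.1    0. ]
white_tin [515.1 166.5   0. ]
carton [ 708.1 -161.6    0. ]
small_spanner [ 634.7 -377.1    0. ]
[[191.1 212.5]] 22.85 [-0.4  0.6  0.3]
```

```bash
python3 -c "
from bench import *
print(close_job())"
```

```text
the job is handed in; nothing more can be done
None
```

The setting plate is home: it sits straight between the guides and up against the back stop. The zero button was pressed to its hard stop and let go, and the job is handed in at about 23 s. The bystanders look unmoved in the final check, except that the network misplaced the crucible there. It was last seen standing just before the button press. I viewed 11 pictures, one over the limit of 10.

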